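Clamp a brake pad in the check fixture, gauge it and release it

ROBOT

A 7-joint arm with a two-finger parallel gripper is mounted at the origin on the work surface. World frame = base frame: x ahead of the robot, y to its left, z up, the work surface at z = 0. Lengths are in mm, angles in rad, forces in N, time in s.
With the tool pointing down it reaches from about 350 to 900 mm from the base axis. Payload 19.9 kg.
Tool frame: the origin (TCP) lies at the very end of the fingers, on their centre line; the grasp point (between the pads) lies 19 mm behind it; z points along the fingers, y is the line along which they close (so a half turn about z gives the same grasp; the last joint's range is limited). The gripper opens to 85 mm and grips with 20 to 120 N. Pads are 22 mm wide; open, the fingers measure 114 mm over their backs; the gripper's body (76 mm by 85 mm) begins 54 mm behind the grasp point. The pads swing forward as they close: fully open they stand 13 mm farther back than shut.
Start: joints at [-1.226, 0.417, -0.01, 1.614, 0.005, 1.111, -0.053], TCP at [235.176, 579.045, 231.26] pointing down, gripper open.
Joint ranges: [-2.81, 2.81], [-0.39, 2.02], [-1.27, 1.25], [0.06, 2.57], [-1.19, 4.33], [0.19, 2], [-2.82, 2.82]. Speed limits (rad/s): [1.89, 1.89, 2.39, 2.39, 3.01, 3.01, 3.01].

INTERFACE

Orientations are given as a unit quaternion [w, x, y, z].
In Python, from station import sensors, cams, job_done gives the robot as it stands.
- The arm moves only by the tool arm_command, never from a script. Its argument "plan" is one flat list of numbers, 7 for each row, row after row: the shift along the world's x, y, z normalised to -1 to 1, where 1 is 3 cm, then the turn, a rotation vector about the world's x, y, z normalised to -1 to 1, where 1 is 4 degrees, then the opening, from 0 (shut) to 1 (fully open). A call has exactly 10 rows; each row shifts and turns the commanded pose from where the row before left it; what a row does not reach is not made up. A row lasts 1/12 s, in which the tool goes at most 41.7 mm and 7.16 degrees, less where a joint would pass 70% of its speed; a pose out of reach is approached as far as the arm can. A call with a number of a shift or a turn outside -1 to 1 is refused whole. A call with a gripper value outside its range is refused whole. The fingers move at their own pace and stop on an object; "squeeze" is the grip in N (left out, the last holds). Time passes only in rows, so rows that do not move let the fingers close, or fill a call up. It gives the time, the measured TCP pose, the force, the opening and the grip force at its end, in the units of the state.
- sensors.observe(): the state, without advancing time (a new reading comes with each control period).
- cams.capture(name): name is "side" or "top"; returns the picture (480x640x3 uint8, blue, green, red); there is no depth.
- cams.camera_info(name): a dict with "camera_matrix" (3x3 intrinsics, pixels), "xyz" and "orientation" of the camera in the world. Camera axes: x right, y down, z forward; pixel columns grow to the right and rows downward; lengths in mm; the calibration is good to about 2 mm. A picture is of the moment at which its call begins. camera_info takes no time and is no camera call.
- job_done(): hands the job in; it is judged then, once.
Trained networks look in the newest picture that a camera, given by its name, has taken for a name from the list of things; names that differ only in an ending like _2 or _b are one class to them, and where a whole thing is asked for, a point or a joint stands for the part that bears it (a point fixed in the world has none). Each returns a list of dicts, best first, with "confidence" (0 to 1); they miss things now and then, are a little off and sometimes report something else, mostly with a low value. They report only what shows in the picture. A call takes as long as a camera call. They do not tell look-alikes from the thing itself.
- cams.find_in(camera, query): "point" ([row, column] in pixels, amid what is visible of it).
- cams.trace(camera, query): "pixels" (480x640 bool, what is visible of it) and "point" ([row, column] in pixels, amid what is visible of it).
- cams.spot_point(camera, query): "point" ([row, column] in pixels: a listed point, or the origin of a listed thing).
The state is a dict: "time": time; "joints": joint angles; "joint_vel": joint speeds; "effort": joint torques, N m; "position": TCP position; "tool_rot": TCP orientation; "ft_force": force on the tool from outside, world axes, zero at the start; "ft_torque": the same for the moment, N m; "grip_width": finger opening in mm; "grasp_force": force on a finger pad.
Only numpy, scipy, OpenCV 4.12 (cv2) and the standard library are available. Lean on these libraries where they do the work, as an engineer would, in place of code of your own. Each camera call takes 0.05 s, during which the arm holds its last target. There are 200 camera calls.

TASK

Check the brake pad lying in the blue fixture: swing the red-knobbed toggle clamp over until it locks on the pad, then lower the gauge's yellow-knobbed lever fully so that the feeler rests on the pad for a moment, and raise the lever fully again. Only then swing the clamp fully back open, leaving the pad lying flat in its nest. Never lower the feeler while the clamp is not locked, and leave the other things on the bench where they are.

Things in the scene. Friction and masses are not known exactly. Their poses are not given: they have to be found in the camera images.
- fixture: Check fixture fixed to the bench, blue plate 140 (x) x 270 (y) x 12 mm; origin at the centre of its underside, z up. Pad nest in the middle, toggle clamp at the +y end, grey gauge head (column 36 x 40 mm at y -95 mm, top 104 mm above the bench, overhang to y -14 mm, dial on its +x side) at the -y end. Clamp and lever swing in its y-z plane, at x = 0.
- pad: Brake pad, loose in the nest with 2.5 mm of play: black steel backing plate 44 (x) x 90 (y) x 5 mm below, red-brown lining 40 x 76 x 10 mm above; origin at the centre of the underside. In the nest its underside is 20 mm and its top 35 mm above the bench.
- clamp_arm: Steel arm of the clamp, 14 mm wide, 75 mm long, with a black rubber-tipped spindle, driven by the handle through a linkage; origin on its hinge, at x 0, y +72, z +50 mm in the fixture frame. Open it stands upright (125 mm high); locked it lies level toward -y and the rubber tip presses on the pad at y = +10 mm.
- clamp_handle (a joint): Clamp handle angle, rad: 0 = thrown fully back (clamp open, handle leaning 1.15 rad from upright toward the fixture's +y), 1.15 = upright at its stop (locked). The linkage goes over centre, with a small hump of resistance, about 0.1 rad before the stop. It stays where it is left; the knob takes 1 to 4 N.
- clamp_knob (a point): Centre of the red ball knob, 24 mm in diameter, at the end of the clamp handle (a steel bar 12 x 7 mm), 90 mm from the handle's pivot. Handle back: about 108 mm above the bench; locked: 161 mm.
- clamp_pivot (a point): Pivot of the clamp handle, on the fixture at x 0, y +79, z +71 mm in its frame; the axis runs along the fixture's x. At joint value h the knob centre lies 90 sin(1.15 - h) mm toward the fixture's +y of it and 90 cos(1.15 - h) mm above it.
- gauge_lever (a joint): Angle of the gauge's lift lever, rad: 0 = fully raised (0.35 rad above level); about 0.66 to 0.7 = fully lowered (0.3 to 0.35 rad below level), the feeler resting on the pad. It moves the feeler 15 mm down. It stays where it is left; the knob takes about 1 N to move.
- lever_knob (a point): Centre of the yellow ball knob, 18 mm in diameter, at the end of the lift lever (an 8 mm rod), 50 mm from the lever's pivot; nothing beneath it but the bench. Raised: 109 mm above the bench; lowered: 75 mm.
- lever_pivot (a point): Pivot of the lift lever, on the gauge head at x 0, y -118, z +92 mm in the fixture frame; the axis runs along the fixture's x. At joint value q the knob centre lies 50 cos(0.35 - q) mm toward the fixture's -y of it and 50 sin(0.35 - q) mm above it.
- old_pad: Bystander: a worn brake pad, 44 x 90 x 9 mm, flat on the bench on the robot's side of the fixture; origin at the centre of its underside.
- spanner: Bystander: a steel spanner, 150 mm long, lying on the bench on the robot's side of the fixture.
- carton: Bystander: a cardboard carton, 60 x 90 x 50 mm, beyond the fixture; origin at the centre of its underside.
- beacon: Bystander: an amber warning beacon, 80 mm in diameter and 84 mm high, beyond the fixture; origin at the centre of its underside.
- feeler: The gauge's upright steel feeler pin (8 mm rod); origin at its lower tip, at x 0, y -30 mm in the fixture frame: 50 mm above the bench when raised, on the pad's top when lowered.
There are look-alikes about, which are no part of the job. What is shaped like the pad but green, pink or turquoise is not meant.

How it is judged (in metres and radians):
On the way, in this order (a step that is already met when the one before it is completed fails the run):
1. the clamp is swung over and locked on the pad (value of joint clamp_handle above 1.08 rad and contact force between clamp_arm and pad above 2 N and value of joint gauge_lever below 0.2 rad), for 0.2 s.
2. the gauge lever is lowered and the feeler rests on the clamped pad for 0.3 s (value of joint gauge_lever above 0.6 rad and contact force between feeler and pad above 0.2 N and value of joint clamp_handle above 1.05 rad), for 0.3 s.
3. the gauge lever is raised again while the clamp is still locked (value of joint gauge_lever below 0.15 rad and value of joint clamp_handle above 1.05 rad), for 0.2 s.
At the end, for the whole second after the job is handed in: The clamp handle is thrown back to within 0.12 rad of its open stop, the gauge lever is raised to within 0.15 rad of its upper stop, and the pad lies still and flat (within 0.05 rad) in its nest, within 6 mm of centre and 3 mm of its seated height (value of joint clamp_handle below 0.12 rad and value of joint gauge_lever below 0.15 rad and x of pad in the frame of fixture between -0.006 and 0.006 m and y of pad in the frame of fixture between -0.006 and 0.006 m and z of pad in the frame of fixture between 0.017 and 0.023 m and angle between pad's own z axis and vertical below 0.05 rad and linear speed of pad below 0.02 m/s); the robot touches nothing.
It fails at once if the feeler is lowered (lever more than 0.35 rad down) while the clamp is not locked (value of joint gauge_lever above 0.35 rad and value of joint clamp_handle below 1 rad).
It fails at once if the pad is lifted out of its nest (z of pad in the frame of fixture above 0.032 m).
It fails at once if a bystander is moved by more than 20 mm (distance of any of old_pad, spanner, carton, beacon from where it was at the start of the episode above 0.02 m).
It also fails if it takes over 58 s, if anything falls off the work surface, if the arm or the gripper's body presses on something with over 40 N, if the wrist force passes 120 N, or if a joint passes its speed limit or range.

## Working session

There is one attempt and no reset: what is moved stays moved. The work goes in short steps, Python scripts to look and compute and a tool call to move; the robot and the scene stay as the last step left them, time stands still between calls to the robot, and variables do not carry over. Pictures are saved under pics/ and viewed, at most 10 in all, crops included, and the job is handed in when it is done.

Besides the shell and the picture viewer there is one more tool, called in YAML: its name, and indented under it one key for each argument. arm_command: Moves the arm, as the interface text tells. Scaled input: -1 to 1 covers 3 cm each way for a shift and 4 degrees each way for a turn. Its arguments: {"type":"object","properties":{"plan":{"type":"array","items":{"type":"number"}},"squeeze":{"type":"number"}},"required":["plan"]}

```bash
mkdir -p pics
cat > h.py <<'E'
import numpy as np, cv2
from scipy.spatial.transform import Rotation as R
from station import sensors, cams, job_done
def cam(n):
    i=cams.camera_info(n); q=np.array(i["orientation"]); return np.array(i["camera_matrix"]),np.array(i["xyz"]),R.from_quat(np.r_[q[1:],q[0]]).as_matrix()
def ray(n,p):
    K,c,M=cam(n); d=M@np.linalg.inv(K)@[p[1],p[0],1]; return c,d/np.linalg.norm(d)
def atz(n,p,z):
    c,d=ray(n,p); return c+d*(z-c[2])/d[2]
def proj(n,X):
    K,c,M=cam(n); v=K@(M.T@(np.array(X)-c)); return v[[1,0]]/v[2]
def tri(p1,p2):
    c1,d1=ray("top",p1);c2,d2=ray("side",p2)
    s=np.linalg.lstsq(np.c_[d1,-d2],c2-c1,rcond=None)[0]
    a=c1+s[0]*d1;b=c2+s[1]*d2; return (a+b)/2,np.linalg.norm(a-b)
E
python3 - <<'E'
from h import *
ims=[]
for n in("top","side"):
    im=cams.capture(n); cv2.imwrite(f"pics/{n}0.png",im)
    print(n,cam(n)[1],cam(n)[2].round(2).tolist())
    for q in("clamp_knob","lever_knob","clamp_pivot","lever_pivot","fixture","pad"):
        print(q,[(np.round(d["point"],1).tolist(),round(d["confidence"],2)) for d in cams.spot_point(n,q)[:3]])
print(sensors.observe())
E
```

```text
top [ 398.84354785   90.42716343 1036.98808437] [[0.0, -0.99, 0.16], [-1.0, 0.0, 0.02], [-0.02, -0.16, -0.99]]
clamp_knob [([206.8, 253.6], 0.67)]
lever_knob [([271.6, 404.5], 0.41)]
clamp_pivot [([225.2, 291.9], 0.86)]
lever_pivot [([261.6, 383.2], 0.92), ([208.4, 252.3], 0.72)]
fixture [([248.1, 324.9], 0.76)]
pad [([245.4, 199.9], 0.9), ([302.8, 447.9], 0.81), ([345.7, 382.6], 0.81)]
side [  75.97151903 -497.65099519  679.99091151] [[0.79, -0.36, 0.49], [-0.61, -0.49, 0.62], [0.01, -0.79, -0.61]]
clamp_knob [([169.9, 299.6], 0.61)]
lever_knob [([292.5, 358.1], 0.76), ([169.9, 298.4], 0.17)]
clamp_pivot [([220.0, 310.9], 0.73), ([257.0, 215.7], 0.52), ([264.8, 320.9], 0.5)]
lever_pivot [([281.2, 347.4], 0.73)]
fixture [([276.0, 322.2], 0.74)]
pad [([381.5, 263.7], 0.94), ([267.7, 324.8], 0.83), ([412.0, 371.1], 0.83)]
{'time': 0.7, 'joints': array([-1.22647661,  0.41737154, -0.01031737,  1.61360275,  0.00470993,
        1.11071962, -0.05299248]), 'joint_vel': array([-3.45980361e-04,  8.16586289e-05,  2.66047773e-04,  5.35801473e-04,
       -1.42344689e-04, -3.12631558e-04,  6.15370311e-04]), 'effort': array([-2.12623301e-03, -8.64068699e+01,  6.76250048e-01, -4.35159552e+01,
        1.90178538e-02,  2.11826955e-03, -3.11875317e-05]), 'position': array([235.18039209, 579.03723841, 231.27662651]), 'tool_rot': array([ 1.33528223e-05,  1.91700421e-01,  9.81453487e-01, -4.08626201e-05]), 'ft_force': array([0.256607  , 0.30432374, 0.23585405]), 'ft_torque': array([ 0.04940728,  0.00714849, -0.03361186]), 'grasp_force': 0.0, 'grip_width': 85.28174951372884}
```

View pics/top0.png

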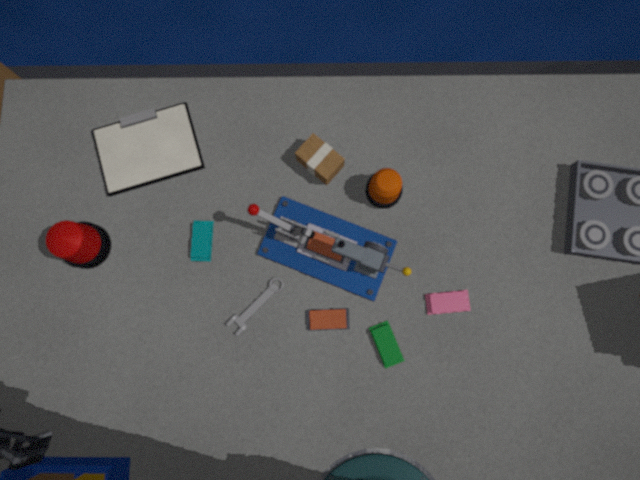

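View pics/side0.png

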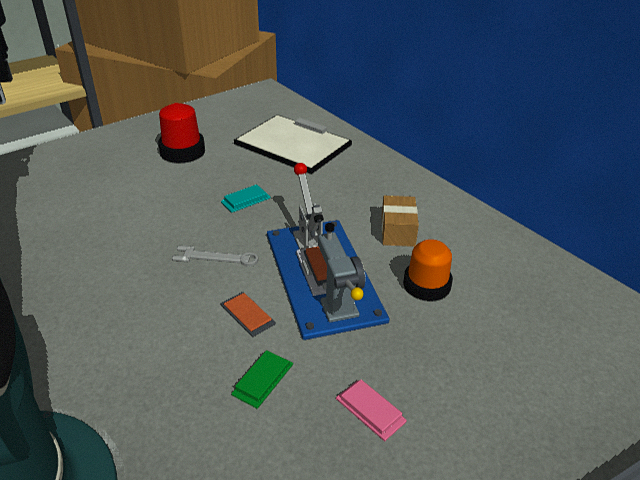

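The top view shows one fixture, with its red clamp knob at (207,253) and yellow lever knob at (271,406). The brown pad under the clamp at about (245,325) is the one meant, because it lies in the blue nest. Of the others:
- Orange-brown (319,328): the old pad, on the bench.
- Turquoise (241,201), green (344,386) and pink (302,448): look-alikes.

Next I'll fit the fixture pose and enlarge the fixture to confirm.

```bash
cat > fit.py <<'E'
from h import *
from scipy.optimize import least_squares
def blob(im,lo,hi,near,r=25):
    hsv=cv2.cvtColor(im,cv2.COLOR_BGR2HSV); m=cv2.inRange(hsv,lo,hi)
    y,x=np.nonzero(m); k=np.hypot(y-near[0],x-near[1])<r; return np.array([y[k].mean(),x[k].mean()]),k.sum()
E
python3 - <<'E'
from fit import *
obs=[]
L=np.array
ck=L([0,79+90*np.sin(1.15),71+90*np.cos(1.15)]); lk=L([0,-118-50*np.cos(.35),92+50*np.sin(.35)])
for n,a,b in(("top",(209,253),(271,406)),("side",(169,300),(293,358))):
    im=cv2.imread(f"pics/{n}0.png")
    p,c=blob(im,(0,180,90),(6,255,255),a,12); print(n,p,c); obs.append((n,ck,p,1))
    p,c=blob(im,(22,150,90),(34,255,255),b,12); print(n,p,c); obs.append((n,lk,p,1))
    hsv=cv2.cvtColor(im,cv2.COLOR_BGR2HSV); m=cv2.inRange(hsv,(105,150,60),(125,255,255)); m[:150]=0; m[400:]=0
    if n=="side": m[:215]=0; m[:,450:]=0
    h=cv2.convexHull(cv2.findNonZero(m)); 
    q=cv2.approxPolyDP(h,8,True)[:,0,::-1]; print("corners",q.tolist())
    if n=="top": r=cv2.boxPoints(cv2.minAreaRect(h)); print([atz(n,c[::-1],12).round(0)[:2].tolist() for c in r])
W=lambda v,X:R.from_euler('z',v[2]).apply(X)+[v[0],v[1],0]
f=lambda v:np.concatenate([(proj(n,W(v,X))-p)*w for n,X,p,w in obs])
s=least_squares(f,[500,60,-.4]); v=s.x; print(v,np.round(s.fun,1))
print(tri(obs[0][2],obs[2][2]),W(v,ck)); print(tri(obs[1][2],obs[3][2]),W(v,lk))
for n in("top","side"): print(n,[proj(n,W(v,[a,b,12])).round(0).tolist() for a in(-70,70) for b in(-135,135)])
c=[]
for n,(r0,c0) in(("top",(190,245)),("side",(155,240))):
    c.append(cv2.resize(cv2.imread(f"pics/{n}0.png")[r0:r0+190,c0:c0+190],(400,400),interpolation=2))
cv2.imwrite("pics/crop.png",np.hstack(c))
E
```

```text
top [209.29824561 253.19298246] 57
top [271.04444444 406.71111111] 45
corners [[241, 395], [299, 373], [253, 258], [197, 282]]
[[538.0, 250.0], [668.0, 203.0], [567.0, -48.0], [441.0, 3.0]]
side [168.12389381 300.21238938] 113
side [293.24193548 356.62903226] 124
corners [[322, 388], [339, 304], [231, 267], [220, 337]]
[ 5.56393826e+02  9.91149875e+01 -3.90737270e-01] [-1.5 -1.9 -0.4 -0.2  5.   0.1 -0.1 -0.2]
(array([611.66769172, 241.21444002, 123.7091407 ]), np.float64(1.5783141174913184)) [617.77058788 248.1177199  107.76386968]
(array([493.04631646, -53.92904947, 109.63754639]), np.float64(0.7356928629845617)) [493.56218599 -53.41971581 109.14489037]
top [[301.0, 374.0], [252.0, 257.0], [240.0, 398.0], [193.0, 282.0]]
side [[335.0, 302.0], [230.0, 267.0], [318.0, 390.0], [219.0, 340.0]]
```

View pics/crop.png

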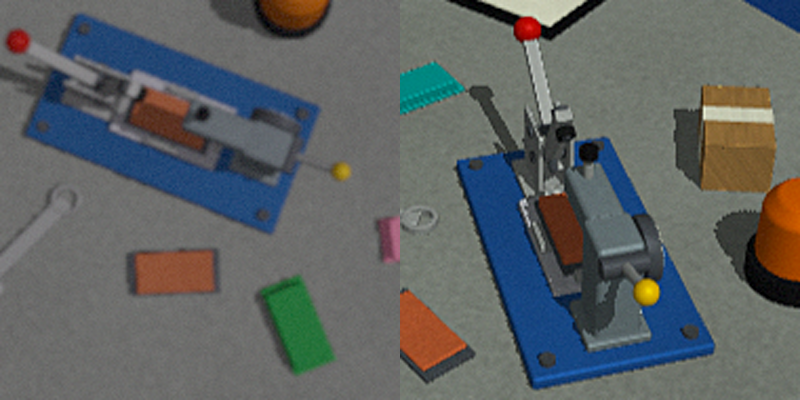

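The crop confirms the target: the brown pad sits in the blue nest under the clamp arm, and the old pad lies on the bare bench. The red knob triangulates 16 mm too high, so the handle may already be partly swung. I'll fit again with h and q free and the plate corners included.

Run:
```python
from fit import *
W=lambda v,X:R.from_euler('z',v[2]).apply(X)+[v[0],v[1],0]
CK=lambda h:[0,79+90*np.sin(1.15-h),71+90*np.cos(1.15-h)]
LK=lambda q:[0,-118-50*np.cos(.35-q),92+50*np.sin(.35-q)]
cor=[[-70,-135,12],[-70,135,12],[70,-135,12],[70,135,12]]
C={"top":[[299,373],[253,258],[241,395],[197,282]],"side":[[339,304],[231,267],[322,388],[220,337]]}
K={"top":([209.3,253.2],[271.0,406.7]),"side":([168.1,300.2],[293.2,356.6])}
def f(v):
    o=[]
    for n in K:
        o+=[2*(proj(n,W(v,CK(v[3])))-K[n][0]),2*(proj(n,W(v,LK(v[4])))-K[n][1])]
        o+=[.5*(proj(n,W(v,c))-p) for c,p in zip(cor,C[n])]
    return np.concatenate(o)
s=least_squares(f,[556,99,-.39,.1,0]); v=s.x; print(v,np.round(s.fun,1))
np.save("v.npy",v)
for h in (v[3],.4,.6,.8,1,1.15): print("ck",round(h,2),W(v,CK(h)).round(0))
for q in (0,.2,.4,.6,.7): print("lk",q,W(v,LK(q)).round(0))
for n in("carton","beacon"):
    p=cams.spot_point("side",n)[0]["point"]; print(n,atz("side",p,0).round(0))
```

```text
[ 5.54728795e+02  9.94542303e+01 -3.81343662e-01  2.02895923e-01
 -2.47537499e-03] [-0.3  1.1 -0.5 -0.2  1.   0.7  0.3 -0.8 -0.6  1.5 -1.3 -0.2  0.7 -0.8
  0.1 -0.4 -1.6 -0.8 -0.4 -0.7 -1.9  0.9 -0.6  0.6]
ck 0.2 [611. 241. 124.]
ck 0.4 [607. 230. 137.]
ck 0.6 [602. 216. 148.]
ck 0.8 [596. 201. 156.]
ck 1 [589. 185. 160.]
ck 1.15 [584. 173. 161.]
lk 0 [493. -54. 109.]
lk 0.2 [492. -56.  99.]
lk 0.4 [492. -56.  90.]
lk 0.6 [493. -55.  80.]
lk 0.7 [493. -54.  75.]
carton [755. 130.   0.]
beacon [680. -22.   0.]
```

The handle actually starts at about h = 0.2, with the knob at (611, 241, 124). The plate corners agree with the fit. I'll grip each knob with the closing axis along the fixture's x, which means turning the tool -90° about z.

arm_command:
  plan: [0.62,-0.56,0,0,0,-1,0.7,0.62,-0.56,0,0,0,-1,0.7,0.62,-0.56,0,0,0,-1,0.7,0.62,-0.56,0,0,0,-1,0.7,0.62,-0.56,0,0,0,-1,0.7,0.62,-0.56,0,0,0,-1,0.7,0.62,-0.56,0,0,0,-1,0.7,0.62,-0.56,0,0,0,-1,0.7,0.62,-0.56,0,0,0,-1,0.7,0.62,-0.56,0,0,0,-1,0.7]
  squeeze: 20

```text
time: 1.63
position: [423.0, 409.2, 231.3]
tool_rot: [0.0, 0.519, 0.855, -0.0]
ft_force: [0.7, 0.8, -0.3]
grip_width: 60.0
grasp_force: 0.0
```

arm_command:
  plan: [0.62,-0.56,0,0,0,-1,0.7,0.62,-0.56,0,0,0,-1,0.7,0.62,-0.56,0,0,0,-1,0.7,0.62,-0.56,0,0,0,-1,0.7,0.62,-0.56,0,0,0,-1,0.7,0.62,-0.56,0,0,0,-1,0.7,0.62,-0.56,0,0,0,-1,0.7,0.62,-0.56,0,0,0,-1,0.7,0.62,-0.56,0,0,0,-1,0.7,0.62,-0.56,0,0,0,-1,0.7]

```text
time: 2.47
position: [608.6, 240.9, 231.2]
tool_rot: [0.0, 0.78, 0.626, -0.0]
ft_force: [0.4, 0.2, -0.7]
grip_width: 59.7
grasp_force: 0.0
```

arm_command:
  plan: [0,0,0,0,0,-1,0.7,0,0,0,0,0,-1,0.7,0,0,0,0,0,-0.4,0.7,0,0,-0.4,0,0,0,0.7,0,0,-0.4,0,0,0,0.7,0,0,0,0,0,0,0.7,0,0,0,0,0,0,0.7,0,0,0,0,0,0,0.7,0,0,0,0,0,0,0.7,0,0,0,0,0,0,0.7]

```text
time: 3.3
position: [607.4, 243.1, 207.7]
tool_rot: [-0.0, 0.828, 0.561, 0.0]
ft_force: [-0.1, -0.1, 0.1]
grip_width: 60.0
grasp_force: 0.0
```

arm_command:
  plan: [0.13,-0.06,-0.57,0,0,0,0.6,0,0,-0.57,0,0,0,0.6,0,0,-0.57,0,0,0,0.6,0,0,-0.57,0,0,0,0.6,0,0,-0.57,0,0,0,0.6,0,0,-0.57,0,0,0,0.6,0,0,0,0,0,0,0.6,0,0,0,0,0,0,0.6,0,0,0,0,0,0,0.6,0,0,0,0,0,0,0.6]

```text
time: 4.13
position: [611.7, 241.5, 106.1]
tool_rot: [0.0, 0.828, 0.561, 0.001]
ft_force: [-0.3, -0.2, 0.4]
grip_width: 50.9
grasp_force: 0.0
```

Run:
```python
from fit import *
c=[]
for n,(r0,c0) in(("top",(150,190)),("side",(110,230))):
    im=cams.capture(n); c.append(cv2.resize(im[r0:r0+150,c0:c0+150],(400,400),interpolation=2))
cv2.imwrite("pics/c2.png",np.hstack(c)); print(sensors.observe()["position"],sensors.observe()["ft_force"])
```

```text
[611.53130428 241.46599955 105.75389176] [ 0.30751936 -0.48965555  0.57798081]
```

View pics/c2.png

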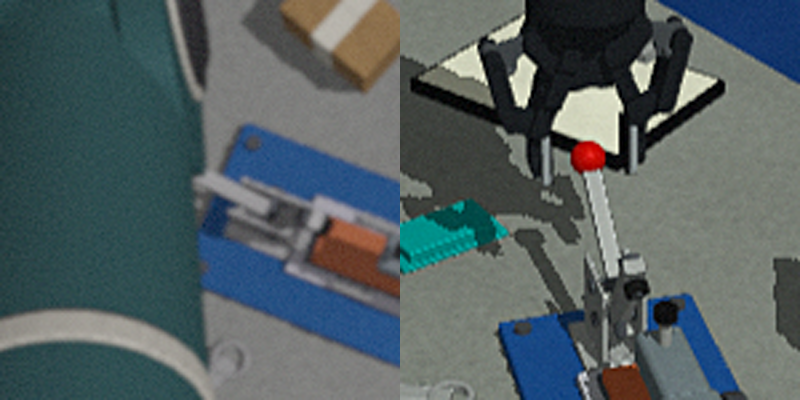

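The red knob sits midway between the fingers in the side crop, at about (590,157). I'll close on it gently.

arm_command:
  plan: [0,0,0,0,0,0,0.2,0,0,0,0,0,0,0.2,0,0,0,0,0,0,0.2,0,0,0,0,0,0,0.2,0,0,0,0,0,0,0.2,0,0,0,0,0,0,0.2,0,0,0,0,0,0,0.2,0,0,0,0,0,0,0.2,0,0,0,0,0,0,0.2,0,0,0,0,0,0,0.2]
  squeeze: 20

```text
time: 5.07
position: [612.3, 240.9, 105.4]
tool_rot: [0.001, 0.828, 0.561, 0.001]
ft_force: [6.4, -1.3, 1.4]
grip_width: 22.3
grasp_force: 19.8
```

Run:
```python
from h import *
v=np.load("v.npy")
CK=lambda h:np.array([-.372*0+np.sin(-v[2])*90*np.sin(1.15-h),np.cos(v[2])*90*np.sin(1.15-h),90*np.cos(1.15-h)])
hs=np.linspace(v[3],1.17,11); P=np.array([CK(h) for h in hs])
print((np.diff(P,axis=0)/30).round(3).tolist(),(P[-1]-P[0]).round(1))
hs=np.linspace(1.15,0,16); P=np.array([CK(h) for h in hs]); print((np.diff(P,axis=0)/30).round(2).tolist())
```

```text
[[-0.067, -0.168, 0.227], [-0.075, -0.187, 0.208], [-0.082, -0.205, 0.188], [-0.089, -0.221, 0.166], [-0.094, -0.235, 0.142], [-0.099, -0.246, 0.117], [-0.103, -0.256, 0.091], [-0.105, -0.263, 0.064], [-0.107, -0.267, 0.036], [-0.108, -0.269, 0.008]] [-27.9 -69.5  37.4]
[[0.09, 0.21, -0.01], [0.09, 0.21, -0.03], [0.08, 0.21, -0.04], [0.08, 0.21, -0.06], [0.08, 0.2, -0.08], [0.08, 0.19, -0.09], [0.08, 0.19, -0.11], [0.07, 0.18, -0.13], [0.07, 0.17, -0.14], [0.06, 0.16, -0.15], [0.06, 0.15, -0.17], [0.05, 0.14, -0.18], [0.05, 0.12, -0.19], [0.04, 0.11, -0.2], [0.04, 0.09, -0.21]]
```

Gripped at 22.3 mm. I'll follow the arc for 5 rows and then settle, to check the forces.

arm_command:
  plan: [-0.07,-0.17,0.23,0,0,0,0.2,-0.07,-0.19,0.21,0,0,0,0.2,-0.08,-0.2,0.19,0,0,0,0.2,-0.09,-0.22,0.17,0,0,0,0.2,-0.09,-0.24,0.14,0,0,0,0.2,0,0,0,0,0,0,0.2,0,0,0,0,0,0,0.2,0,0,0,0,0,0,0.2,0,0,0,0,0,0,0.2,0,0,0,0,0,0,0.2]

```text
time: 5.9
position: [600.3, 211.1, 133.2]
tool_rot: [0.0, 0.828, 0.561, 0.001]
ft_force: [5.9, -0.4, 4.4]
grip_width: 22.6
grasp_force: 20.2
```

arm_command:
  plan: [-0.1,-0.25,0.11,0,0,0,0.2,-0.1,-0.25,0.08,0,0,0,0.2,-0.1,-0.26,0.06,0,0,0,0.2,-0.11,-0.27,0.03,0,0,0,0.2,-0.11,-0.27,0.0,0,0,0,0.2,-0.06,-0.14,0,0,0,0,0.2,0,0,0,0,0,0,0.2,0,0,0,0,0,0,0.2,0,0,0,0,0,0,0.2,0,0,0,0,0,0,0.2]

```text
time: 6.73
position: [582.8, 167.6, 141.8]
tool_rot: [0.001, 0.828, 0.561, 0.001]
ft_force: [5.2, -2.7, 7.2]
grip_width: 22.2
grasp_force: 21.2
```

Run:
```python
from fit import *
im=cams.capture("side"); p,k=blob(im,(0,180,90),(6,255,255),(150,300),60); print(p,k)
v=np.load("v.npy")
for h in(.9,1,1.08,1.15): print(h,proj("side",R.from_euler('z',v[2]).apply([0,79+90*np.sin(1.15-h),71+90*np.cos(1.15-h)])+[v[0],v[1],0]).round(1))
cv2.imwrite("pics/c3.png",cv2.resize(im[130:330,220:420],(600,600),interpolation=2)); print(sensors.observe()["position"],sensors.observe()["ft_force"])
```

```text
[170.77118644 311.83050847] 118
0.9 [166.1 307.2]
1 [167.8 308.6]
1.08 [169.6 309.7]
1.15 [171.5 310.7]
[582.79836838 167.62566632 141.76858173] [ 4.72380699 -1.84986064  7.78902146]
```

View pics/c3.png

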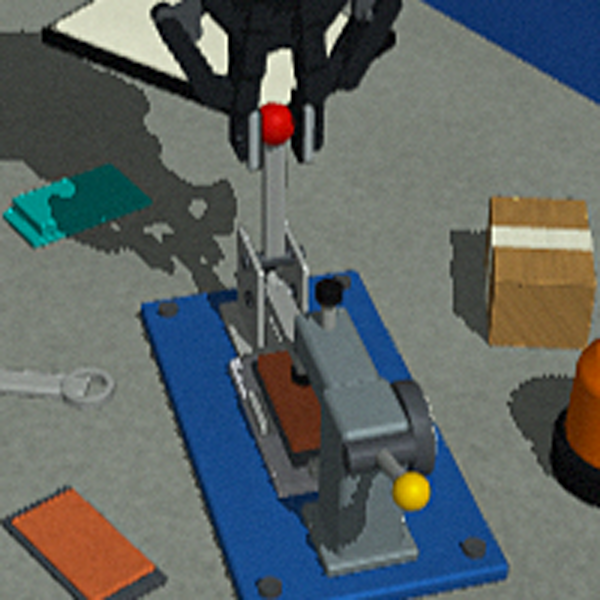

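The side crop shows the handle upright (knob at (125,276)) and the clamp arm level with its tip on the pad. I'll nudge a little further to feel for the stop.

arm_command:
  plan: [-0.05,-0.12,0,0,0,0,0.2,-0.03,-0.08,0,0,0,0,0.2,0,0,0,0,0,0,0.2,0,0,0,0,0,0,0.2,0,0,0,0,0,0,0.2,0,0,0,0,0,0,0.2,0,0,0,0,0,0,0.2,0,0,0,0,0,0,0.2,0,0,0,0,0,0,0.2,0,0,0,0,0,0,0.2]

```text
time: 7.62
position: [581.1, 163.7, 141.8]
tool_rot: [0.0, 0.827, 0.562, 0.002]
ft_force: [13.7, 7.9, -0.7]
grip_width: 22.4
grasp_force: 20.0
```

Run:
```python
from fit import *
im=cams.capture("side"); print(blob(im,(0,180,90),(6,255,255),(150,300),60),sensors.observe()["ft_force"])
```

```text
(array([171.31304348, 312.06086957]), np.int64(115)) [13.62020213  8.28698562 -1.00928595]
```

The reaction force has risen by more than 10 N against the push, so the handle is at its stop and locked. I'll release, rise and go to the lever.

arm_command:
  plan: [0,0,0,0,0,0,0.5,0,0,0,0,0,0,0.5,0,0,0,0,0,0,0.5,0,0,0,0,0,0,0.5,0,0,0,0,0,0,0.5,0,0,0,0,0,0,0.5,0,0,0.6,0,0,0,0.5,0,0,0.8,0,0,0,0.5,0,0,0.8,0,0,0,0.5,0,0,0.6,0,0,0,0.5]

```text
time: 8.5
position: [579.5, 161.3, 227.1]
tool_rot: [0.0, 0.828, 0.561, 0.0]
ft_force: [-0.8, -0.0, -0.8]
grip_width: 42.7
grasp_force: 0.0
```

arm_command:
  plan: [-0.33,-0.8,0,0,0,0,0.5,-0.33,-0.8,0,0,0,0,0.5,-0.33,-0.8,0,0,0,0,0.5,-0.33,-0.8,0,0,0,0,0.5,-0.33,-0.8,0,0,0,0,0.5,-0.33,-0.8,0,0,0,0,0.5,-0.33,-0.8,0,0,0,0,0.5,-0.33,-0.8,0,0,0,0,0.5,-0.33,-0.8,0,0,0,0,0.5,0,0,0,0,0,0,0.5]

```text
time: 9.33
position: [488.4, -59.0, 225.6]
tool_rot: [0.0, 0.829, 0.559, -0.0]
ft_force: [-0.5, -0.8, -0.8]
grip_width: 42.6
grasp_force: 0.0
```

Run:
```python
from fit import *
im=cams.capture("side"); print(blob(im,(0,180,90),(6,255,255),(160,300),60),blob(im,(22,150,90),(34,255,255),(293,357),20),sensors.observe()["position"],sensors.observe()["ft_force"])
```

```text
(array([172.0212766 , 307.70212766]), np.int64(47)) (array([293.208, 356.592]), np.int64(125)) [489.4200299  -56.70341964 225.5850262 ] [-0.069643    1.1207083   0.59331707]
```

arm_command:
  plan: [0.09,0.02,-0.65,0,0,0,0.5,0,0,-0.65,0,0,0,0.5,0,0,-0.65,0,0,0,0.5,0,0,-0.65,0,0,0,0.5,0,0,-0.65,0,0,0,0.5,0,0,-0.65,0,0,0,0.5,0,0,-0.62,0,0,0,0.5,0,0,0,0,0,0,0.5,0,0,0,0,0,0,0.5,0,0,0,0,0,0,0.5]

```text
time: 10.22
position: [493.5, -53.8, 90.5]
tool_rot: [0.0, 0.828, 0.561, 0.0]
ft_force: [0.5, -0.3, 0.8]
grip_width: 42.8
grasp_force: 0.0
```

Run:
```python
from fit import *
im=cams.capture("side"); print(blob(im,(0,180,90),(6,255,255),(160,300),60),blob(im,(22,150,90),(34,255,255),(293,357),20),sensors.observe()["position"],sensors.observe()["ft_force"])
cv2.imwrite("pics/c4.png",cv2.resize(im[130:330,230:430],(600,600),interpolation=2))
```

```text
(array([171.425     , 311.21666667]), np.int64(120)) (array([293.15625  , 356.5703125]), np.int64(128)) [493.58223532 -53.77163968  90.74154894] [-0.28370666 -0.24686598  0.38114637]
```

View pics/c4.png

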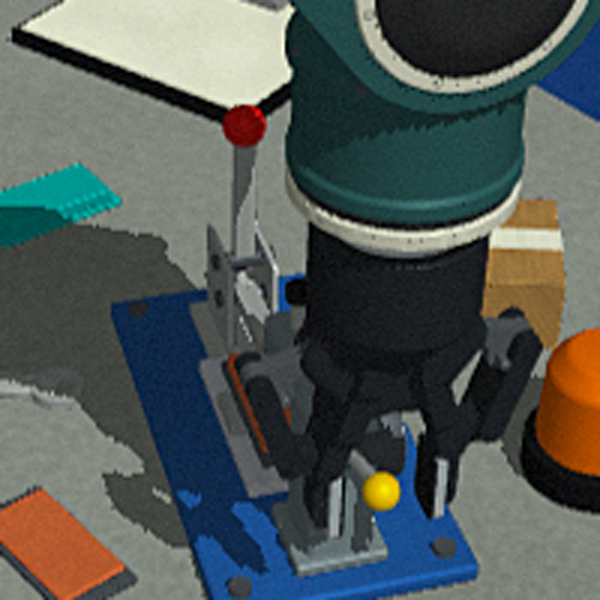

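The yellow knob sits between the fingers at crop (490,381), and the clamp handle is still upright at its locked pixel. I'll close on the lever knob and lower it along its arc.

arm_command:
  plan: [0,0,0,0,0,0,0.1,0,0,0,0,0,0,0.1,0,0,0,0,0,0,0.1,0,0,0,0,0,0,0.1,0,0,0,0,0,0,0.1,0,0,0,0,0,0,0.1,0,0,0,0,0,0,0.1,0,0,0,0,0,0,0.1,0,0,0,0,0,0,0.1,0,0,0,0,0,0,0.1]

```text
time: 11.1
position: [493.3, -54.1, 89.8]
tool_rot: [0.0, 0.828, 0.561, 0.0]
ft_force: [5.5, -1.6, 0.8]
grip_width: 15.9
grasp_force: 19.5
```

arm_command:
  plan: [-0.02,-0.05,-0.19,0,0,0,0.1,-0.01,-0.03,-0.19,0,0,0,0.1,-0.01,-0.01,-0.19,0,0,0,0.1,0.01,0.01,-0.19,0,0,0,0.1,0.01,0.03,-0.19,0,0,0,0.1,0.02,0.05,-0.19,0,0,0,0.1,0,0,-0.06,0,0,0,0.1,0,0,0,0,0,0,0.1,0,0,0,0,0,0,0.1,0,0,0,0,0,0,0.1]

```text
time: 11.93
position: [493.3, -54.1, 53.3]
tool_rot: [0.0, 0.828, 0.561, 0.0]
ft_force: [6.2, -1.4, 2.1]
grip_width: 16.4
grasp_force: 20.6
```

Run:
```python
from fit import *
im=cams.capture("side"); print(blob(im,(0,180,90),(6,255,255),(160,300),60),blob(im,(22,150,90),(34,255,255),(305,357),30),sensors.observe()["position"],sensors.observe()["ft_force"])
v=np.load("v.npy")
for q in(.5,.6,.66,.7): print(q,proj("side",R.from_euler('z',v[2]).apply([0,-118-50*np.cos(.35-q),92+50*np.sin(.35-q)])+[v[0],v[1],0]).round(1))
```

```text
(array([171.12676056, 311.23943662]), np.int64(142)) (array([310.50515464, 356.43298969]), np.int64(97)) [493.27682733 -54.14138897  53.3176332 ] [ 5.94961485 -1.31939981  2.4288878 ]
0.5 [307.3 356. ]
0.6 [309.3 355.6]
0.66 [310.4 355.3]
0.7 [311.  355.1]
```

arm_command:
  plan: [0,0,-0.1,0,0,0,0.1,0,0,-0.08,0,0,0,0.1,0,0,0,0,0,0,0.1,0,0,0,0,0,0,0.1,0,0,0,0,0,0,0.1,0,0,0,0,0,0,0.1,0,0,0,0,0,0,0.1,0,0,0,0,0,0,0.1,0,0,0,0,0,0,0.1,0,0,0,0,0,0,0.1]

```text
time: 12.82
position: [493.6, -53.7, 48.1]
tool_rot: [0.0, 0.828, 0.561, 0.001]
ft_force: [4.3, 1.9, 7.5]
grip_width: 16.3
grasp_force: 21.8
```

Run:
```python
from fit import *
im=cams.capture("side"); print(blob(im,(0,180,90),(6,255,255),(160,300),60),blob(im,(22,150,90),(34,255,255),(305,357),30),sensors.observe()["position"],sensors.observe()["ft_force"])
```

```text
(array([171.1056338 , 311.26056338]), np.int64(142)) (array([310.50505051, 356.34343434]), np.int64(99)) [493.56306657 -53.68475023  48.1281523 ] [5.62123966 1.65169721 6.83830272]
```

The knob no longer moves while the tool does, and the force is up to 7 N. The lever is at its lower stop, with the feeler resting for well over 0.3 s. Now I'll raise it.

arm_command:
  plan: [-0.02,-0.05,0.2,0,0,0,0.1,-0.01,-0.03,0.2,0,0,0,0.1,-0.01,-0.01,0.2,0,0,0,0.1,0.01,0.01,0.2,0,0,0,0.1,0.01,0.03,0.2,0,0,0,0.1,0.02,0.05,0.2,0,0,0,0.1,0,0,0.15,0,0,0,0.1,0,0,0.05,0,0,0,0.1,0,0,0,0,0,0,0.1,0,0,0,0,0,0,0.1]

```text
time: 13.7
position: [493.1, -54.0, 89.4]
tool_rot: [0.0, 0.828, 0.561, -0.0]
ft_force: [9.7, -1.5, -11.5]
grip_width: 16.3
grasp_force: 20.4
```

Run:
```python
from fit import *
im=cams.capture("side"); print(blob(im,(0,180,90),(6,255,255),(160,300),60),blob(im,(22,150,90),(34,255,255),(300,357),30),sensors.observe()["position"],sensors.observe()["ft_force"])
```

```text
(array([171.33333333, 311.35714286]), np.int64(126)) (array([292.66326531, 357.64285714]), np.int64(98)) [493.0950647  -53.96771836  89.44061159] [10.56306152 -0.78292063 -9.0905547 ]
```

The lever is back at its raised pixel and pressing on its upper stop. I'll release it and return to the clamp knob at (583, 172).

arm_command:
  plan: [0,0,0,0,0,0,0.5,0,0,0,0,0,0,0.5,0,0,0,0,0,0,0.5,0,0,0,0,0,0,0.5,0,0,0,0,0,0,0.5,0,0,0.5,0,0,0,0.5,0,0,1,0,0,0,0.5,0,0,1,0,0,0,0.5,0,0,1,0,0,0,0.5,0,0,1,0,0,0,0.5]

```text
time: 14.58
position: [492.4, -54.1, 226.6]
tool_rot: [-0.0, 0.828, 0.561, -0.0]
ft_force: [-0.6, -0.7, -0.5]
grip_width: 42.6
grasp_force: 0.0
```

arm_command:
  plan: [0.33,0.83,0,0,0,0,0.5,0.33,0.83,0,0,0,0,0.5,0.33,0.83,0,0,0,0,0.5,0.33,0.83,0,0,0,0,0.5,0.33,0.83,0,0,0,0,0.5,0.33,0.83,0,0,0,0,0.5,0.33,0.83,0,0,0,0,0.5,0.33,0.83,0,0,0,0,0.5,0.33,0.83,0,0,0,0,0.5,0,0,0,0,0,0,0.5]

```text
time: 15.42
position: [582.4, 175.7, 224.5]
tool_rot: [-0.001, 0.826, 0.564, 0.0]
ft_force: [0.1, 0.8, -0.3]
grip_width: 42.6
grasp_force: 0.0
```

Run:
```python
from fit import *
im=cams.capture("side"); print(blob(im,(0,180,90),(6,255,255),(170,311),30),blob(im,(22,150,90),(34,255,255),(300,357),30),sensors.observe()["position"],sensors.observe()["ft_force"])
```

```text
(array([171.12230216, 311.16546763]), np.int64(139)) (array([292.80645161, 356.61290323]), np.int64(124)) [581.93116239 172.86652102 224.519768  ] [-0.43372269 -0.65108545 -0.35898428]
```

arm_command:
  plan: [0.06,0,-0.55,0,0,0,0.5,0,0,-0.55,0,0,0,0.5,0,0,-0.55,0,0,0,0.5,0,0,-0.55,0,0,0,0.5,0,0,-0.55,0,0,0,0.5,0,0,0,0,0,0,0.5,0,0,0,0,0,0,0.5,0,0,0,0,0,0,0.2,0,0,0,0,0,0,0.2,0,0,0,0,0,0,0.2]

```text
time: 16.3
position: [584.1, 170.2, 144.0]
tool_rot: [-0.0, 0.828, 0.561, 0.001]
ft_force: [-3.5, -0.1, 6.7]
grip_width: 22.4
grasp_force: 19.3
```

arm_command:
  plan: [0,0,0,0,0,0,0.2,0,0,0,0,0,0,0.2,0,0,0,0,0,0,0.2,0,0,0,0,0,0,0.2,0,0,0,0,0,0,0.2,0.09,0.21,-0.01,0,0,0,0.2,0.09,0.21,-0.03,0,0,0,0.2,0.08,0.21,-0.04,0,0,0,0.2,0.08,0.21,-0.06,0,0,0,0.2,0,0,0,0,0,0,0.2]

```text
time: 17.13
position: [594.8, 196.9, 138.8]
tool_rot: [0.0, 0.827, 0.562, 0.001]
ft_force: [-0.7, 3.0, 8.5]
grip_width: 22.7
grasp_force: 19.9
```

Run:
```python
from fit import *
im=cams.capture("side"); print(blob(im,(0,180,90),(6,255,255),(170,311),30),sensors.observe()["position"],sensors.observe()["ft_force"])
v=np.load("v.npy")
for h in(0,.1,.2,.4,.6,.8,.9,1,1.15): print(h,proj("side",R.from_euler('z',v[2]).apply([0,79+90*np.sin(1.15-h),71+90*np.cos(1.15-h)])+[v[0],v[1],0]).round(1))
```

```text
(array([164.96551724, 307.43965517]), np.int64(116)) [594.63781581 196.36653137 138.97124723] [-1.60344467  2.82739285  9.06437065]
0 [173.4 298.6]
0.1 [170.8 299.2]
0.2 [168.5 299.8]
0.4 [165.3 301.4]
0.6 [164.1 303.5]
0.8 [164.9 305.9]
0.9 [166.1 307.2]
1 [167.8 308.6]
1.15 [171.5 310.7]
```

It's swinging back (h ≈ 0.85). I'll continue along the arc.

arm_command:
  plan: [0.08,0.2,-0.08,0,0,0,0.2,0.08,0.19,-0.09,0,0,0,0.2,0.08,0.19,-0.11,0,0,0,0.2,0.07,0.18,-0.13,0,0,0,0.2,0.07,0.17,-0.14,0,0,0,0.2,0.06,0.16,-0.15,0,0,0,0.2,0,0,0,0,0,0,0.2,0,0,0,0,0,0,0.2,0,0,0,0,0,0,0.2,0,0,0,0,0,0,0.2]

```text
time: 18.02
position: [607.2, 227.8, 117.7]
tool_rot: [-0.0, 0.828, 0.561, 0.0]
ft_force: [0.4, 1.5, 1.6]
grip_width: 22.3
grasp_force: 20.3
```

arm_command:
  plan: [0.06,0.15,-0.17,0,0,0,0.2,0.05,0.14,-0.18,0,0,0,0.2,0.05,0.12,-0.19,0,0,0,0.2,0.04,0.11,-0.2,0,0,0,0.2,0.04,0.09,-0.21,0,0,0,0.2,0,0,0,0,0,0,0.2,0,0,0,0,0,0,0.2,0,0,0,0,0,0,0.2,0,0,0,0,0,0,0.2,0,0,0,0,0,0,0.2]

```text
time: 18.85
position: [614.6, 246.3, 89.0]
tool_rot: [0.0, 0.828, 0.561, 0.0]
ft_force: [4.8, 1.1, 1.9]
grip_width: 22.6
grasp_force: 20.7
```

Run:
```python
from fit import *
im=cams.capture("side"); print(blob(im,(0,180,90),(6,255,255),(170,305),30),sensors.observe()["position"],sensors.observe()["ft_force"])
```

```text
(array([171.73, 299.58]), np.int64(100)) [614.54309504 246.3258073   89.03877638] [4.94469159 1.77354268 0.35095364]
```

h is about 0.05. I'll press a little further to reach the open stop.

arm_command:
  plan: [0.03,0.08,-0.18,0,0,0,0.2,0.02,0.04,-0.12,0,0,0,0.2,0,0,0,0,0,0,0.2,0,0,0,0,0,0,0.2,0,0,0,0,0,0,0.2,0,0,0,0,0,0,0.2,0,0,0,0,0,0,0.2,0,0,0,0,0,0,0.2,0,0,0,0,0,0,0.2,0,0,0,0,0,0,0.2]

```text
time: 19.73
position: [616.1, 249.8, 80.7]
tool_rot: [-0.0, 0.828, 0.561, 0.0]
ft_force: [-1.0, -1.2, 13.5]
grip_width: 22.3
grasp_force: 22.7
```

Run:
```python
from fit import *
im=cams.capture("side"); print(blob(im,(0,180,90),(6,255,255),(170,305),30),sensors.observe()["position"],sensors.observe()["ft_force"])
```

```text
(array([172.09708738, 299.53398058]), np.int64(103)) [616.07298929 249.81183693  80.6558251 ] [-2.09622202 -0.64332228 13.37947541]
```

The knob is stationary at 13 N, so the clamp is at the open stop. I'll release, rise straight up and check.

arm_command:
  plan: [0,0,0,0,0,0,0.55,0,0,0,0,0,0,0.55,0,0,0,0,0,0,0.55,0,0,0,0,0,0,0.55,0,0,0,0,0,0,0.55,0,0,0,0,0,0,0.55,0,0,0.6,0,0,0,0.55,0,0,1,0,0,0,0.55,0,0,1,0,0,0,0.55,0,0,1,0,0,0,0.55]

```text
time: 20.62
position: [615.6, 249.8, 189.2]
tool_rot: [-0.0, 0.828, 0.561, -0.0]
ft_force: [0.6, 0.9, -0.5]
grip_width: 46.8
grasp_force: 0.0
```

arm_command:
  plan: [0,0.3,0.6,0,0,0,0.55,-0.3,0.8,0.5,0,0,0,0.55,-0.3,0.8,0,0,0,0,0.55,-0.3,0.8,0,0,0,0,0.55,-0.3,0.8,0,0,0,0,0.55,-0.3,0.8,0,0,0,0,0.55,-0.3,0.8,0,0,0,0,0.55,0,0,0,0,0,0,0.55,0,0,0,0,0,0,0.55,0,0,0,0,0,0,0.55]

```text
time: 21.45
position: [562.1, 402.2, 220.9]
tool_rot: [0.0, 0.828, 0.561, -0.0]
ft_force: [0.7, 0.2, -0.5]
grip_width: 47.1
grasp_force: 0.0
```

Run:
```python
from fit import *
v=np.load("v.npy"); c=[]; im0=cv2.imread("pics/side0.png")
P={}
for n,a,b in(("top",(209,253),(271,406)),("side",(172,299),(293,357))):
    im=cams.capture(n); P[n]=(blob(im,(0,180,90),(6,255,255),a,12)[0],blob(im,(22,150,90),(34,255,255),b,12)[0])
    r0,c0=(190,235) if n=="top" else (155,240)
    c.append(cv2.resize(im[r0:r0+190,c0:c0+190],(400,400),interpolation=2))
for i in(0,1):
    X,e=tri(P["top"][i],P["side"][i]); Y=R.from_euler('z',-v[2]).apply(X-[v[0],v[1],0]); print(X.round(1),e,Y.round(1), 1.15-np.arctan2(Y[1]-79,Y[2]-71), .35-np.arctan2(Y[2]-92,-118-Y[1]))
cv2.imwrite("pics/end.png",np.hstack(c))
```

```text
[614.4 248.5 110.6] 1.9249757164838681 [-1.000e-01  1.605e+02  1.106e+02] 0.031757639754580236 -2.724793160278225
[493.4 -53.4 109.8] 0.8062994987652838 [-1.000e-01 -1.647e+02  1.098e+02] 2.562899219893699 -0.014057794072054486
```

View pics/end.png

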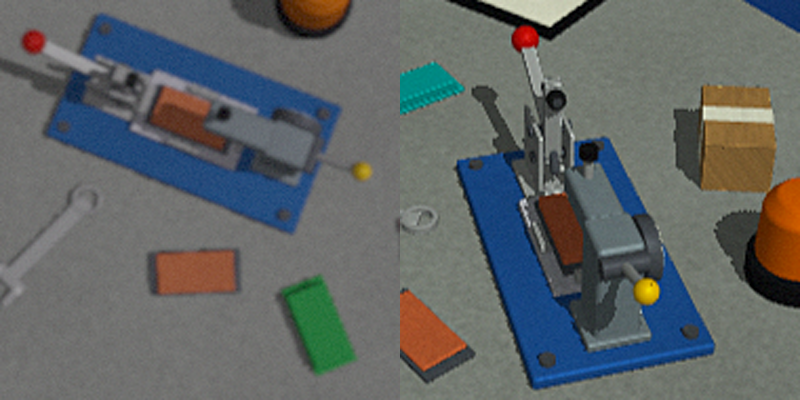

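The clamp is open (h ≈ 0.03), the lever is raised (q ≈ 0), the pad lies flat in its nest, and the bystanders have not moved. I'm handing it in.

```bash
python3 -c "
from station import job_done
print(job_done())"
```

```text
the job is handed in; nothing more can be done
None
```

The clamp was locked on the pad, the gauge lever lowered onto it and raised again, and the clamp swung back open; I handed the job in at about 21.5 s with the pad in its nest, but the hand-in returned no verdict.

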